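# Push a folded blank home and clamp it through the guard window

## Task

Push the folded aluminium blank along its bed with the fingertips until its far edge is fully home against the stop. Then reach down through the window of the yellow guard and press the orange lever all the way down to clamp the blank, and withdraw. Do not touch the guard, do not lift the blank, and leave the mallet, the round steel dolly and the jar where they are.

Things in the scene. Friction and masses are not known exactly. Their poses are not given: they have to be found in the camera images.
- fixture: Green clamping fixture on the bench; bed 360 x 220 x 12 mm, x -160 to +200 mm. Origin on the bed's underside, at bench height; x points from the loading end (robot side) to the stop, y left, z up; yaw varies. Steel guide rails: tops 22 mm above the bench, inner faces at y = +/-57 mm, x -150 to +100 mm. Lever hinge axis along y at x = 155 mm, 78 mm above the bench.
- stop (a point): Point on the steel back stop's near face, at the middle of the bed, at bed height (x = 100 mm, z = 12 mm in the fixture frame; same axes as the fixture). The stop is 22 mm high above the bed and 114 mm wide.
- blank: Loose aluminium blank on the bed between the rails (2 mm play each side): 190 mm along x, 110 wide, 3 thick, with one upright flange at its near (-x, robot side) edge: 110 wide, 4 thick, 30 mm high from the underside. 0.2 to 0.42 kg. Origin: centre of the underside; x towards the stop. A few newtons slide it; it stays where left. Starts 25 to 50 mm short of the stop.
- blank_edge (a point): Middle of the blank's far edge at its underside (95 mm from its origin along +x); this edge must meet the stop.
- blank_flange (a point): Centre of the near (robot side) face of the blank's flange, 18 mm above the blank's underside (so about 30 mm above the bench); push here towards +x.
- guard: Yellow guard over the lever: level top plate 160 (x) x 180 (y) x 6 mm, top 115 mm above the bench, with a 100 (x) x 110 (y) mm window in its middle; four 12 mm legs at x +/-70, y +/-83 mm, dark bars between. Origin: on the bed's top under the window's centre; axes as the fixture's. Its place varies by 8 mm in x, 12 mm in y, so the lever is off the window's centre.
- window (a point): Centre of the window, level with the top of the guard's plate (115 mm above the bench). Axes as the guard's: opening is 50 mm either way along x and 55 mm along y.
- lever (a joint): Angle of the clamp lever: 0 = fully raised, 0.32 rad = fully down on its hard end stop. It grows as the lever is pressed down. A stiff hinge: needs about 5 N on the pad at a slow press and stays where it is left, with no spring. Starts between 0 and 0.1 rad.
- lever_pad (a point): Centre of the top face of the orange lever pad (45 mm along x, 50 mm along y, 12 mm thick), 100 mm from the hinge towards -x, under the guard window. Face is about 100 mm above the bench with the lever fully raised and 68 mm fully down (47 mm below the top of the guard); presses straight down from above, moving along x by 2 mm at most.
- mallet: Bystander: mallet lying on the bench left of the fixture, wooden handle 200 mm along -x from its head, head of steel with two white plastic faces, 110 mm along y, 40 mm thick. Origin: on the bench below the head's centre. Leave alone.
- dolly: Bystander: plain round steel block, 68 mm in diameter, 22 mm high, on the bench right of the fixture. Origin: centre of the underside. Leave alone.
- jar: Bystander: amber glass jar with a metal cap, 56 mm in diameter, 70 mm high, on the bench right of the fixture. Origin: centre of the underside. Leave alone.

How it is judged (in metres and radians):
On the way, in this order (a step that is already met when the one before it is completed fails the run):
1. the blank is home against the stop, before the lever is pressed (x of blank_edge in the frame of stop above -0.004 m and angle between the x axis of blank and the x axis of fixture, either way round below 0.05 rad and z of blank in the frame of stop below 0.004 m), for 0.2 s.
2. the lever is fully down (value of joint lever above 0.29 rad), for 0.2 s.
At the end, for the whole second after the job is handed in: The blank's far edge is within 4 mm of the stop, flat on the bed (within 4 mm) and square to it (0.05 rad), at rest; the lever stays down (at least 0.29 of 0.32 rad) (all of step 1 and value of joint lever above 0.29 rad and linear speed of blank below 0.01 m/s); the robot touches nothing.
It fails at once if the robot touches the guard (more than 0.5 N) (contact force between any of the fingers, the arm and guard above 0.5 N).
It fails at once if the lever is moved other than through the window (the grasp point more than 10 mm outside the window's outline while the lever turns) (velocity of joint lever above 0.1 rad/s and (x of the grasp point in the frame of window above 0.06 m or x of the grasp point in the frame of window below -0.06 m or y of the grasp point in the frame of window above 0.065 m or y of the grasp point in the frame of window below -0.065 m)).
It fails at once if the blank is lifted or tipped (more than 8 mm off the bed, or 0.15 rad) (z of blank in the frame of stop above 0.008 m or angle between blank's own z axis and vertical above 0.15 rad).
It fails at once if the mallet, the dolly or the jar is moved by more than 15 mm (distance of any of mallet, dolly, jar from where it was at the start of the episode above 0.015 m).
It also fails if it takes over 43 s, if anything falls off the work surface, if the arm or the gripper's body presses on something with over 40 N, if the wrist force passes 120 N, or if a joint passes its speed limit or range.

## Robot

A 6-joint arm with a two-finger parallel gripper is mounted at the origin on the work surface. World frame = base frame: x ahead of the robot, y to its left, z up, the work surface at z = 0. Lengths are in m, angles in degrees, forces in N, time in s.
With the tool pointing down it reaches from about 0.325 to 0.775 m from the base axis. Payload 5.5 kg.
Tool frame: the origin (TCP) lies at the centre of the arm's flange, where the gripper is bolted on; the fingertips stand 182 mm ahead of it and the grasp point (between the pads) lies 163 mm ahead of it; z points along the fingers, y is the direction in which the jaws open and shut (so a half turn about z gives the same grasp; the last joint's range is limited). The gripper opens to 88 mm and grips with 3 to 60 N. Pads are 20 mm wide; open, the fingers measure 115 mm over their backs; the gripper's body (75 mm by 178 mm) begins 61 mm behind the grasp point.
Start: joints at [-74.754, 5.22, 70.514, -0, 104.267, -3.249], TCP at [0.19, -0.569, 0.405] pointing down, gripper open.
Joint ranges: [-164.24, 164.24], [-49.07, 125.15], [9.68, 141.18], [-86.29, 266.29], [3.28, 154.24], [-151.56, 151.56]. Speed limits (degrees/s): [147.25, 147.25, 172.46, 180, 180, 180].

## Interface

Orientations are given as [roll, pitch, yaw] about the fixed x, y, z axes, in that order (R = Rz(yaw) Ry(pitch) Rx(roll)).
In Python, from station import r gives the robot as it stands. The module is installed in compiled form; this text tells all that it offers. Calls block until the motion is done:
- r.reach(position, orientation): joint-space move of the TCP to a pose.
- r.servo_line(position, rotation=None, speed=0.15): straight line of the TCP; rotation=None keeps the orientation; speed is the mean speed in m/s.
- r.move_joints(angles): joint-space move.
- r.let_go() and r.grab(squeeze=None): open the fingers fully, or close them until they stop; squeeze is the grip in N (None keeps the last).
- r.wait(seconds).
- r.inverse_kinematics(position, orientation): joint angles nearest the present ones, or None.
- r.sense(): the state.
- r.snapshot(name): name is "side" or "top"; returns a dict with "frame" (384x512x3 uint8, red, green, blue), "fx", "fy", "cx", "cy" (pixels), "R" (3x3) and "t" (3): a world point X has camera coordinates R X + t. Camera axes: x right, y down, z forward; pixel columns grow to the right and rows downward; lengths in m; the calibration is good to about 2 mm. A picture is of the moment at which its call begins. There is no depth.
A pose or a line that the arm cannot do raises r.IKError and nothing moves.
- r.hand_in(): hands the job in, once; it reports no verdict.
The state is a dict: "clock": time; "joints": joint angles; "joint_vel": joint speeds; "joint_torque": joint torques, N m; "tcp_pos": TCP position; "orientation": TCP orientation; "contact_force": force on the tool from outside, world axes, zero at the start; "torque": the same for the moment, N m; "opening": finger opening in m.
Only numpy, scipy, OpenCV 4.12 (cv2) and the standard library are available. Lean on these libraries where they do the work, as an engineer would, in place of code of your own. Each camera call takes 0.05 s, during which the arm holds its last target.

## Working session

There is one attempt and no reset: what is moved stays moved. The work goes in short steps, each a Python script; the robot and the scene stay as the last script left them, time stands still between calls to the robot, and variables do not carry over. Pictures are saved under pics/ and viewed, and the job is handed in when it is done.

```bash
mkdir -p pics; cat > h.py <<'E'
import numpy as np, cv2
from station import r
def snap(name,fn):
    s=r.snapshot(name); cv2.imwrite('pics/'+fn+'.png',s['frame'][:,:,::-1]); np.savez('pics/'+fn+'.npz',**s); return s
def ray(s,px,z):
    d=np.array([(px[0]-s['cx'])/s['fx'],(px[1]-s['cy'])/s['fy'],1.]); R=np.array(s['R']);t=np.array(s['t'])
    c=-R.T@t; w=R.T@d; return c+w*(z-c[2])/w[2]
def proj(s,X):
    c=np.array(s['R'])@np.array(X)+np.array(s['t']); return np.array([s['fx']*c[0]/c[2]+s['cx'],s['fy']*c[1]/c[2]+s['cy']])
def load(fn): return dict(np.load('pics/'+fn+'.npz'))
E
python3 - <<'E'
from h import *
for n in('top','side'):
    s=snap(n,n+'0'); print(n,s['fx'],s['R'],-np.array(s['R']).T@s['t'])
print(r.sense())
E
```

```text
top 483.86860373789006 [[-0.01326663 -0.99990981 -0.0020907 ]
 [-0.99680098  0.01339013 -0.0787941 ]
 [ 0.07881499  0.00103868 -0.99688872]] [0.52686569 0.05680706 1.26529799]
side 420.3398858921025 [[ 0.98482918 -0.17338564 -0.0069926 ]
 [-0.09328543 -0.49502136 -0.8638586 ]
 [ 0.14631919  0.85140547 -0.50368583]] [ 0.49407834 -0.67516118  0.53874218]
{'clock': 0.1, 'joints': array([-7.47539466e+01,  5.25774385e+00,  7.05740854e+01, -6.28414125e-04,
        1.04267088e+02, -3.24911652e+00]), 'joint_vel': array([ 0.08438974, -0.08120282, -0.14167698,  0.10631596, -0.0224759 ,
        0.07368525]), 'joint_torque': array([ 3.12248856e-03, -4.47857273e+01, -4.07570422e+01,  7.00693228e-02,
        2.84018187e-02, -1.05851261e-04]), 'tcp_pos': array([ 0.19033967, -0.56905926,  0.40363948]), 'orientation': array([-1.79901207e+02, -4.99805198e-03,  1.84950113e+01]), 'contact_force': array([ 0.05421019,  0.39653085, -0.4398644 ]), 'torque': array([-0.04430938, -0.02003382, -0.04559504]), 'opening': 0.08788386392308618}
```

View pics/top0.png

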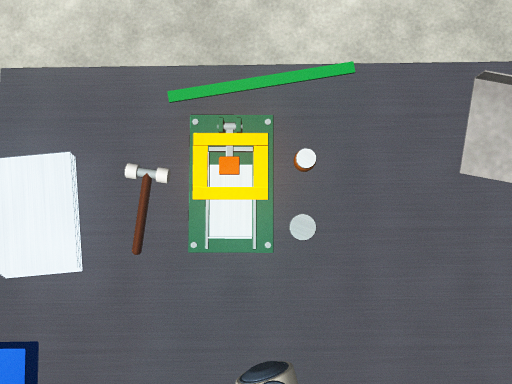

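View pics/side0.png

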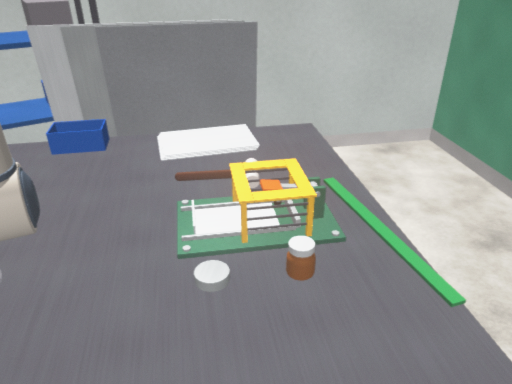

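The top view shows the bed at columns 189–273, rows 115–252. The guard is around (230,166), the orange pad at (229,166) and the near flange at about row 238. I'll measure these with masks next.

```bash
cat > meas.py <<'E'
from h import *
import sys
def quad(m):
    c=max(cv2.findContours(m,cv2.RETR_EXTERNAL,cv2.CHAIN_APPROX_NONE)[0],key=cv2.contourArea)
    (rc,sz,a)=cv2.minAreaRect(c); return c,cv2.boxPoints((rc,sz,a)),rc,sz,a
def masks(s):
    hsv=cv2.cvtColor(np.ascontiguousarray(s['frame']),cv2.COLOR_RGB2HSV)
    Y=cv2.inRange(hsv,(23,150,120),(34,255,255)); O=cv2.inRange(hsv,(3,170,120),(17,255,255)); G=cv2.inRange(hsv,(60,80,30),(90,255,140))
    return Y,O,G
if __name__=='__main__':
    s=load('top0'); Y,O,G=masks(s)
    O[200:]=0;O[:,:200]=0;O[:,260:]=0
    for n,m,z in(('bed',G,.012),('yellow',Y,.115),('pad',O,.098)):
        c,b,rc,sz,a=quad(m); print(n,rc,sz,a)
        P=np.array([ray(s,p,z)[:2] for p in b]); print(P.round(4).tolist(),'c',ray(s,rc,z).round(4),'sides',np.linalg.norm(np.roll(P,-1,0)-P,axis=1).round(4))
    f=cv2.floodFill(Y.copy(),None,(0,0),255)[1]; W=255-f   # holes
    c,b,rc,sz,a=quad(W);print('win',rc,sz,a,ray(s,rc,.115)); P=np.array([ray(s,p,.115)[:2] for p in b]); print(np.linalg.norm(np.roll(P,-1,0)-P,axis=1))
    cv2.imwrite('pics/z.png',cv2.resize(s['frame'][105:260,180:285,::-1],None,fx=3.8,fy=3.8,interpolation=cv2.INTER_CUBIC))
    s=load('side0');cv2.imwrite('pics/zs.png',cv2.resize(s['frame'][150:260,165:350,::-1],None,fx=4.3,fy=4.3,interpolation=cv2.INTER_CUBIC))
E
python3 meas.py
```

```text
bed (229.99996948242188, 183.49998474121094) (83.99998474121094, 136.99996948242188) -0.0
[[0.4515, 0.2438], [0.8088, 0.2432], [0.8057, 0.0224], [0.4487, 0.0279]] c [0.6267 0.1343 0.012 ] sides [0.3572 0.2208 0.3571 0.2159]
yellow (229.5, 166.0) (66.0, 75.0) 90.0
[[0.7416, 0.2183], [0.7391, 0.0379], [0.5803, 0.0402], [0.5827, 0.2187]] c [0.6605 0.1288 0.115 ] sides [0.1804 0.1588 0.1784 0.1588]
pad (229.0, 164.5) (17.0, 20.0) 90.0
[[0.6873, 0.1552], [0.6866, 0.1065], [0.6451, 0.107], [0.6457, 0.1554]] c [0.6661 0.131  0.098 ] sides [0.0486 0.0415 0.0485 0.0415]
win (230.0, 165.49998474121094) (45.99999237060547, 40.99999237060547) 0.0 [0.66167811 0.12757117 0.115     ]
[0.09868135 0.1104176  0.09865791 0.10967822]
```

```bash
sleep 1
```

```text
(no output)
```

View pics/z.png

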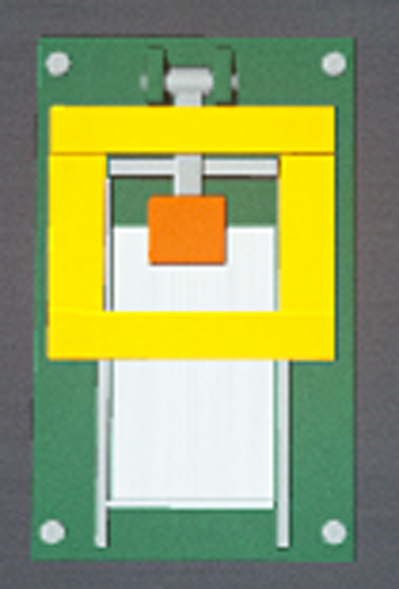

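View pics/zs.png

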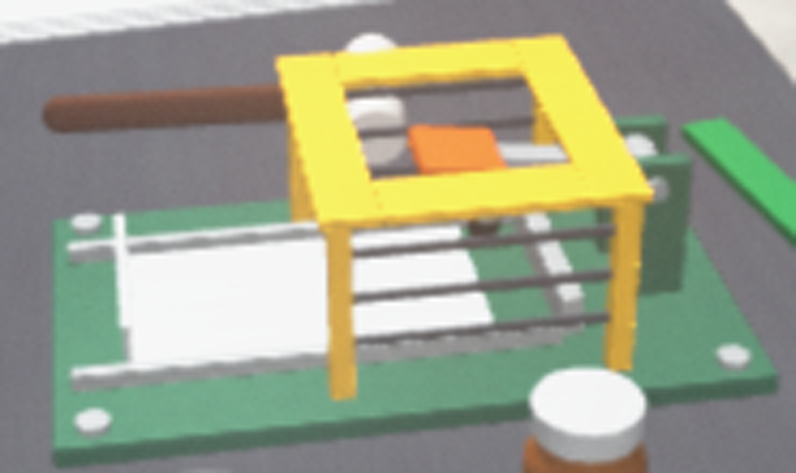

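```bash
cat > m2.py <<'E'
from h import *
from meas import *
s=load('top0'); Y,O,G=masks(s); O[200:]=0;O[:,:200]=0;O[:,260:]=0
def edge(m,rows,side,z):
    # subpixel-ish: per row the first/last mask column
    pts=[]
    for v in rows:
        u=np.where(m[v]>0)[0]
        if len(u): pts.append(ray(s,(u[0]-.5 if side=='L' else u[-1]+.5,v),z)[:2])
    l=cv2.fitLine(np.array(pts,np.float32),cv2.DIST_HUBER,0,.01,.01).ravel(); l=l*np.sign(l[0])*[1,1,0,0]+l*[0,0,1,1]
    return np.degrees(np.arctan2(l[1],l[0])),l[2:]
print('yaw bed L,R',edge(G[:, :],range(125,245),'L',.012),edge(np.where(np.arange(512)<300,G,0).astype(np.uint8),range(125,245),'R',.012))
print('yaw guard',edge(Y,range(136,197),'L',.115),edge(np.where(np.arange(512)<300,Y,0).astype(np.uint8),range(136,197),'R',.115))
g=lambda u,v:(180+(u+.5)/3.8-.5,105+(v+.5)/3.8-.5)
S=[ray(s,g(*p),.0135)[:2] for p in((58,63),(334,63),(52,531),(333,531))]
S=np.array(S);print('screws',S.round(4).tolist(),'mean',S.mean(0), np.degrees([np.arctan2(*(S[0]-S[2])[::-1]),np.arctan2(*(S[1]-S[3])[::-1])]), S[0]-S[1])
print('rail near',ray(s,g(101,547),.022),ray(s,g(283,547),.022))
print('flange top near edge L/R',ray(s,g(107,507),.042),ray(s,g(273,507),.042))
print('blank far edge',ray(s,g(190,227),.015),'stop face',ray(s,g(192,177),.034))
E
python3 m2.py
```

```text
yaw bed L,R (np.float64(-0.9896074115744531), array([0.65366244, 0.24055597])) (np.float64(-0.8830811620764232), array([0.57897687, 0.02459825]))
yaw guard (np.float64(-0.1365048512482824), array([0.6659252 , 0.21728233])) (np.float64(-0.8364334513999137), array([0.66875422, 0.03776102]))
screws [[0.7917, 0.2249], [0.7891, 0.0344], [0.4709, 0.2298], [0.4684, 0.0398]] mean [0.63001119 0.13224097] [-0.88389167 -0.95748197] [0.00261039 0.19045245]
rail near [0.46018906 0.19579064 0.022     ] [0.45858222 0.07362169 0.022     ]
flange top near edge L/R [0.48747782 0.18946335 0.042     ] [0.48602842 0.07963967 0.042     ]
blank far edge [0.67637117 0.13465593 0.015     ] stop face [0.70806022 0.13183559 0.034     ]
```

The measurements agree with each other:

| Item | Value |
|---|---|
| Yaw | about -0.9° |
| Fixture origin | about (0.610, 0.132) |
| Stop x | about 0.709 |
| Blank edge x | about 0.677 |
| Flange face x | about 0.487 (0.677 - 0.190) |
| Pad | about (0.665, 0.131) |
| Window centre | about (0.661, 0.128) |

Next I'll move above the flange with the jaws closed.

```bash
cat >> h.py <<'E'
yaw=np.radians(-.92); ex=np.array([np.cos(yaw),np.sin(yaw),0]); ey=np.array([-ex[1],ex[0],0]); O0=np.array([.610,.1323,0])
def F(x,y,z): return O0+x*ex+y*ey+[0,0,z]
def T(x,y,ztip): return F(x,y,ztip+.182)
E
python3 - <<'E'
from h import *
p=T(-.157,0,.15)
for y in(-.92,179.08): print(y,r.inverse_kinematics(p,[180,0,y]))
y=min((-.92,179.08),key=lambda y:abs(r.inverse_kinematics(p,[180,0,y])[5]-0))
r.grab(5); r.reach(p,[180,0,y]); r.servo_line(T(-.157,0,.026),speed=.15); r.wait(.2)
s=r.sense(); print(y,s['clock'],s['tcp_pos'],T(-.157,0,.026),s['contact_force'],s['opening'])
snap('side','s1'); t=snap('top','t1')
im=load('s1')['frame'][140:270,120:350,::-1]; cv2.imwrite('pics/s1z.png',cv2.resize(im,None,fx=3.4,fy=3.4,interpolation=cv2.INTER_CUBIC))
E
```

```text
-0.92 [ 1.24481700e+01 -1.47910096e+01  9.67789272e+01 -2.54444375e-14
  9.80120825e+01  1.03368170e+02]
179.08 [ 12.44817004 -14.79100964  96.77892715   0.          98.01208249
 -76.63182996]
179.08 5.2833 [0.45335423 0.134888   0.20912571] [0.45302024 0.13482085 0.208     ] [-0.37624246  0.08745919  0.04328627] 0.0005181894059639566
```

View pics/s1z.png

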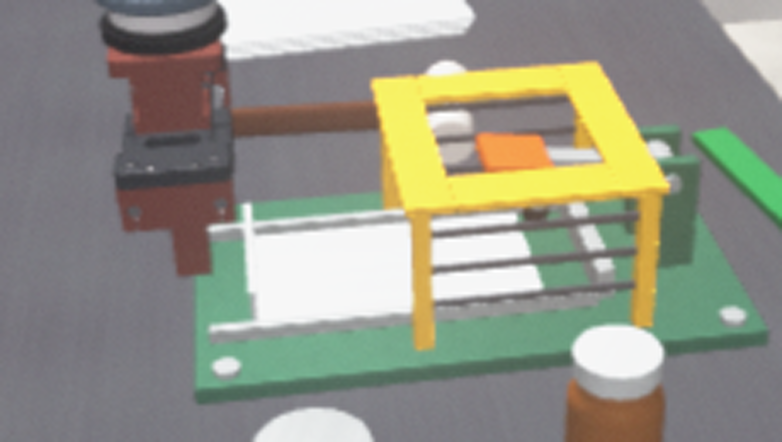

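The closed fingers stand just short of the flange: the tip is at zoom (192,270) and the flange at (250,250). I'll push in small steps and watch the force.

```bash
python3 - <<'E'
from h import *
b=r.sense()['contact_force']@ex
x=-.157
while x<-.09:
    x+=.003 if x<-.106 else .0015
    r.servo_line(T(x,0,.026),speed=.04)
    s=r.sense(); f=s['contact_force']@ex-b
    print(round(x,4),round((s['tcp_pos']-O0)@ex,4),round(f,2))
    if f<-14: break
r.wait(.3); s=r.sense(); print(s['clock'],(s['tcp_pos']-O0)@ex,s['contact_force'])
snap('side','s2'); t=snap('top','t2')
im=load('s2')['frame'][140:270,120:350,::-1]; cv2.imwrite('pics/s2z.png',cv2.resize(im,None,fx=3.4,fy=3.4,interpolation=cv2.INTER_CUBIC))
im=load('t2')['frame'][105:260,180:285,::-1]; cv2.imwrite('pics/t2z.png',cv2.resize(im,None,fx=3.8,fy=3.8,interpolation=cv2.INTER_CUBIC))
E
```

```text
-0.154 -0.1538 -0.55
-0.151 -0.1508 -0.93
-0.148 -0.1479 -0.49
-0.145 -0.1449 -1.01
-0.142 -0.1419 -0.41
-0.139 -0.1389 0.36
-0.136 -0.1359 -0.84
-0.133 -0.1329 -0.64
-0.13 -0.1299 -1.06
-0.127 -0.1268 -0.68
-0.124 -0.1238 0.04
-0.121 -0.1208 -0.53
-0.118 -0.1178 -0.73
-0.115 -0.1148 -0.53
-0.112 -0.1118 -0.02
-0.109 -0.1088 -0.98
-0.106 -0.1058 -0.9
-0.1045 -0.1045 -1.06
-0.103 -0.1029 -1.92
-0.1015 -0.1014 -2.12
-0.1 -0.0999 -1.14
-0.0985 -0.0992 -8.24
-0.097 -0.0985 -14.05
11.4333 -0.09850417074650643 [-13.59415416  -0.87334162   8.08735968]
```

View pics/s2z.png

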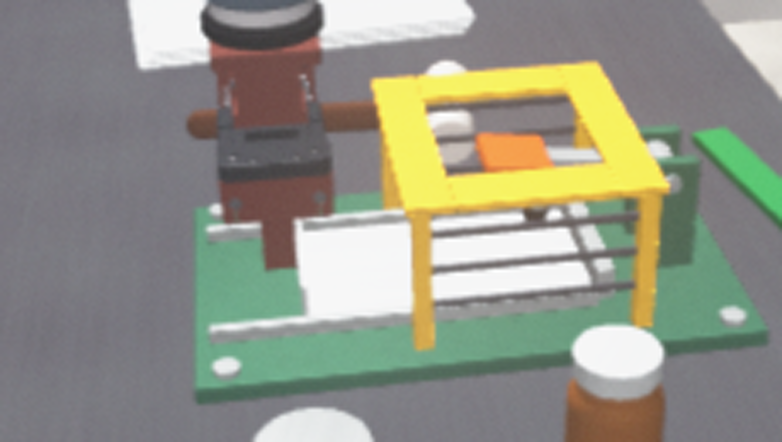

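View pics/t2z.png

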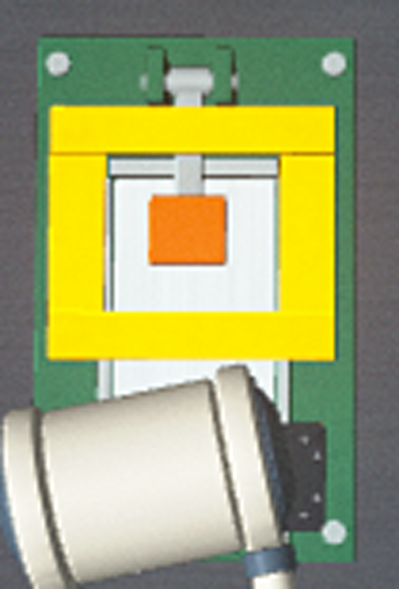

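The blank is home. The force rose sharply at finger face x = -0.0895, which puts the far edge at 0.1005 against a stop at 0.100. Both views show the sheet touching the stop bar. Next I'll back off, rise, and press the lever.

```bash
python3 - <<'E'
from h import *
r.servo_line(T(-.135,0,.026),speed=.08); r.servo_line(T(-.135,0,.18),speed=.2)
t=snap('top','t3')
im=t['frame'][105:260,180:285,::-1]; cv2.imwrite('pics/t3z.png',cv2.resize(im,None,fx=3.8,fy=3.8,interpolation=cv2.INTER_CUBIC))
r.servo_line(T(.053,-.001,.18),speed=.15); r.servo_line(T(.053,-.001,.125),speed=.1); r.wait(.2)
s=snap('side','s3'); im=s['frame'][110:240,160:390,::-1]; cv2.imwrite('pics/s3z.png',cv2.resize(im,None,fx=3.4,fy=3.4,interpolation=cv2.INTER_CUBIC))
q=r.sense(); print(q['clock'],q['tcp_pos']-[0,0,.182],q['contact_force'])
E
```

```text
15.475 [0.66310259 0.13045222 0.12599053] [ 0.11103595  0.49148835 -0.58446039]
```

View pics/s3z.png

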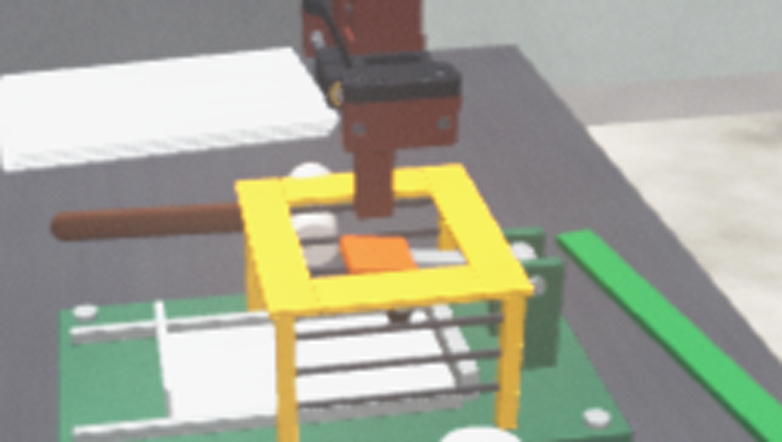

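View pics/t3z.png

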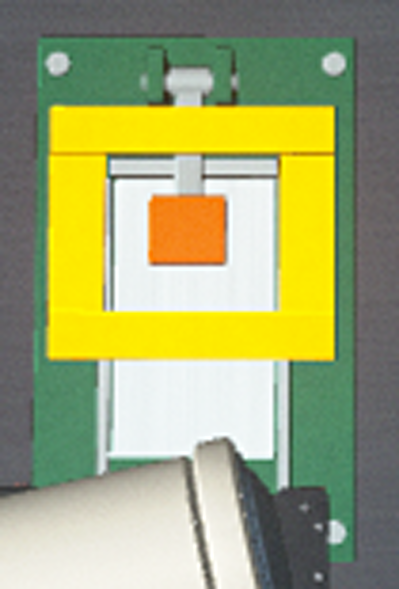

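The blank is still against the stop (zoom row 177). The fingertips at (375,215) are above the pad at (378,250) and inside the window outline. Pressing now.

```bash
python3 - <<'E'
from h import *
b=r.sense()['contact_force']
z=.125
while z>.058:
    z-=.004 if z>.072 else .0015
    r.servo_line(T(.053,-.001,z),speed=.03)
    s=r.sense(); f=s['contact_force']-b
    print(round(z,4),round(s['tcp_pos'][2]-.182,4),f.round(1))
    if f[2]>25 or np.hypot(f[0],f[1])>10: break
r.wait(.4); s=r.sense(); print(s['clock'],s['tcp_pos'][2]-.182,s['contact_force'])
s=snap('side','s4'); im=s['frame'][110:240,160:390,::-1]; cv2.imwrite('pics/s4z.png',cv2.resize(im,None,fx=3.4,fy=3.4,interpolation=cv2.INTER_CUBIC))
E
```

```text
0.121 0.1205 [-0.2 -0.8  0.5]
0.117 0.1165 [-0.7 -1.3  0.7]
0.113 0.1126 [ 0.5 -0.7  0.3]
0.109 0.1086 [ 0.5 -1.2  0.6]
0.105 0.1045 [-0.4 -0.1  0.3]
0.101 0.1006 [-1.  -0.8  0.2]
0.097 0.097 [ 0.9 -0.   1. ]
0.093 0.0928 [-0.6  0.   2.1]
0.089 0.0885 [-0.  -0.2  1.6]
0.085 0.0844 [ 0.2 -1.3  0.4]
0.081 0.0806 [-0.5  1.   1.9]
0.077 0.0766 [-0.1 -0.5  2.5]
0.073 0.0726 [ 1.2 -0.8  3.2]
0.069 0.0692 [ 0.3 -0.6  4.5]
0.0675 0.0689 [-2.1 -1.   8. ]
0.066 0.0688 [-4.2 -1.2 13.6]
0.0645 0.0687 [-7.4 -1.8 17.5]
0.063 0.0685 [-8.3 -2.9 21.9]
0.0615 0.0684 [-11.8  -3.5  25.9]
21.0917 0.06838675308685604 [-11.62310561  -1.97662857  26.74414164]
```

View pics/s4z.png

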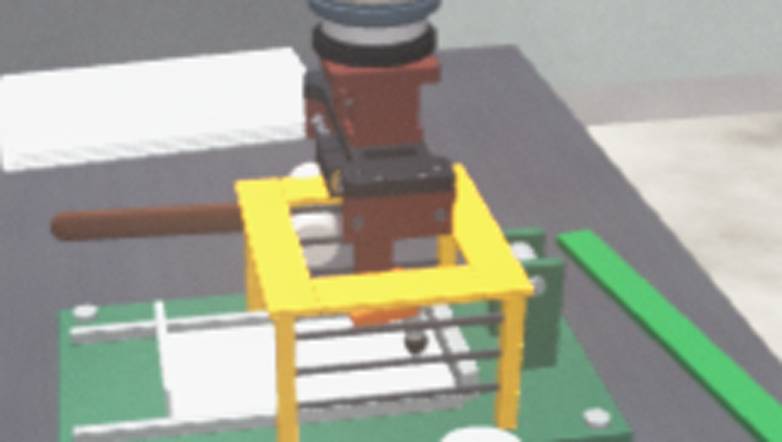

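The pad met its hard stop with the tip at 68.4 mm, against 68 mm expected. The side view shows the pad lowered to about zoom (385,315). Withdrawing and checking.

```bash
python3 - <<'E'
from h import *
r.servo_line(T(.053,-.001,.18),speed=.1); r.servo_line(T(-.13,-.001,.25),speed=.2); r.reach([.35,-.35,.45],[180,0,140]) if r.inverse_kinematics([.35,-.35,.45],[180,0,140]) is not None else None
r.wait(.3)
s=snap('side','s5'); im=s['frame'][130:260,165:395,::-1]; cv2.imwrite('pics/s5z.png',cv2.resize(im,None,fx=3.4,fy=3.4,interpolation=cv2.INTER_CUBIC))
t=snap('top','t5'); im=t['frame'][90:270,110:340,::-1]; cv2.imwrite('pics/t5z.png',cv2.resize(im,None,fx=3.3,fy=3.3,interpolation=cv2.INTER_CUBIC))
from meas import *
Y,O,G=masks(t); O[200:]=0;O[:,:200]=0;O[:,260:]=0
c,b,rc,sz,a=quad(O); print(rc,sz)
for z in(.098,.068):
  P=np.array([ray(t,p,z)[:2] for p in b]);print(z,ray(t,rc,z),np.linalg.norm(np.roll(P,-1,0)-P,axis=1))
q=r.sense(); print(q['clock'],q['tcp_pos'],q['contact_force'])
E
```

```text
(229.5, 166.5) (17.0, 19.0)
0.098 [0.66124522 0.12985124 0.098     ] [0.04618278 0.04150026 0.04605432 0.04150434]
0.068 [0.66469883 0.1317285  0.068     ] [0.04736969 0.04256683 0.04723793 0.04257102]
25.825 [ 0.35019672 -0.34978603  0.45001647] [-0.88702071  0.91340247  0.13465455]
```

View pics/s5z.png

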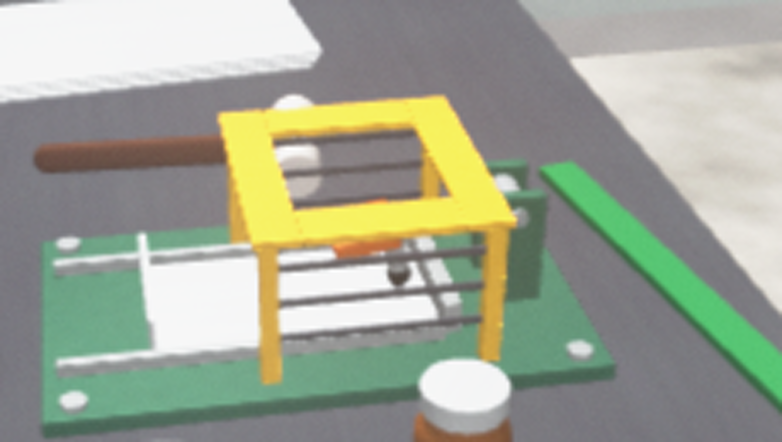

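View pics/t5z.png

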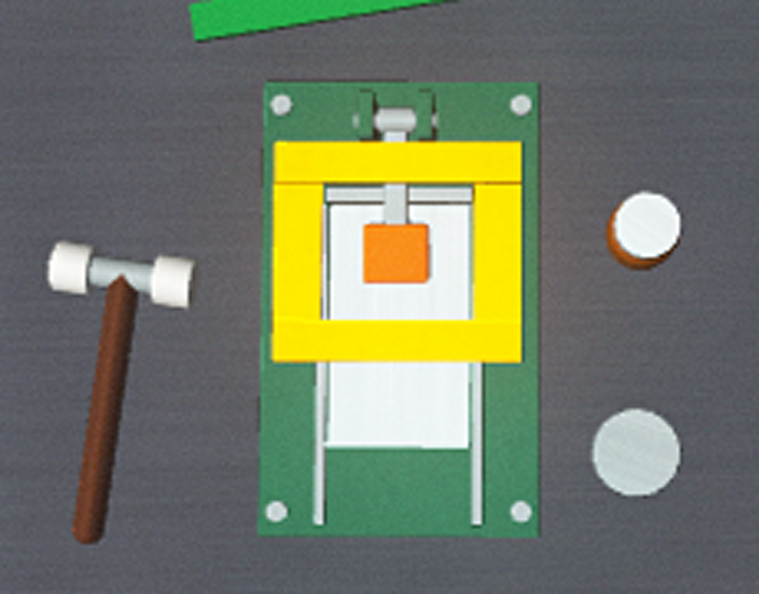

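The lever stayed down, with the pad at zoom (365,240) in the side view. The blank's far edge is on the stop in the top view at row 203, and the bystanders haven't moved.

```bash
python3 -c "
from h import *
r.hand_in()"
```

```text
the job is handed in; nothing more can be done
```

I pushed the blank home against the stop, pressed the orange lever down through the guard window, withdrew and handed the job in. The last time I read the clock, just before hand-in, it stood at 25.8 s of the 43 s allowed. Hand-in gives no verdict, so these are my own checks:

- **Blank:** With closed fingers I pushed on the flange centre until the force rose to about 14 N. The far edge worked out at 100.5 mm, against a stop at 100 mm. In the final pictures it still touches the stop and looks flat and square.
- **Lever:** The fingertips met the hard stop 68.4 mm above the bench (68 mm expected). I pressed on to about 26 N, and the lever stayed down after I withdrew. That press also put about 12 N sideways on the fingertips, which I put down to the pad pushing back.
- **Guard:** The pictures show the fingers well clear of it, and no unexpected force appeared on the way down through the window. I had no direct reading of contact with the guard itself.
- **Mallet, dolly and jar:** They look unmoved in the final pictures; I did not measure their positions.

The guard's left edge measured -0.1° of yaw, against about -0.9° for its right edge and the bed. I took this as an error from the coarse pixels and used -0.92°. No other measurement disagreed.

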